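Set and lock the grain mill's adjuster

ROBOT

A 6-joint arm with a two-finger parallel gripper is mounted at the origin on the work surface. World frame = base frame: x ahead of the robot, y to its left, z up, the work surface at z = 0. Lengths are in mm, angles in rad, forces in N, time in s.
With the tool pointing down it reaches from about 275 to 1000 mm from the base axis. Payload 8.4 kg.
Tool frame: the origin (TCP) lies at the centre of the arm's flange, where the gripper is bolted on; the fingertips stand 173 mm ahead of it and the grasp point (between the pads) lies 155 mm ahead of it (tcp_to_tips is the distance from the TCP to the fingertips, in mm); z points along the fingers, x is the direction in which the jaws open and shut, and the axes are right-handed (so a half turn about z gives the same grasp; the last joint's range is limited). The gripper opens to 85 mm and grips with 20 to 120 N. Pads are 22 mm wide; open, the fingers measure 114 mm over their backs; the gripper's body (76 mm by 85 mm) begins 54 mm behind the grasp point. The pads swing forward as they close: fully open they stand 13 mm farther back than shut.
Start: joints at [-1.188, 0.353, 1.633, -0, 1.155, -0.002], TCP at [234.608, -579.3, 404.681] pointing down, gripper open.
Joint ranges: [-2.63, 2.63], [-0.92, 2.1], [0.06, 2.66], [-1.3, 4.44], [0, 2.69], [-3.02, 3.02]. Speed limits (rad/s): [2.22, 2.22, 2.79, 3.14, 3.14, 3.14].

INTERFACE

Orientations are given as [roll, pitch, yaw] about the fixed x, y, z axes, in that order (R = Rz(yaw) Ry(pitch) Rx(roll)).
In Python, from rig import sense, grab_frame, camera_info, sign_off, tcp_to_tips gives the robot as it stands.
- The arm moves only by the shell command python3 -m creep 'ROWS' [FORCE]. ROWS is text: rows parted by semicolons, each of 5 numbers parted by spaces: the opening in per cent of the stroke, from 0 (shut) to 100 (fully open), then the shift along the tool's x, y, z in cm, then the turn about the tool's z in degrees. In form: fingers tx ty tz roll; .... A call has 1 to 20 rows; each row is the pose to reach, as a shift and turn from the pose measured when the call began, along the tool's axes at that moment; what a row does not reach only later rows make up. A row lasts 1/10 s, in which the tool goes at most 50 mm and 8.59 degrees, less where a joint would pass 70% of its speed; a pose out of reach is approached as far as the arm can. A call with a gripper value outside its range is refused whole. The fingers move at their own pace and stop on an object; FORCE is the grip in N (left out, the last holds). Time passes only in rows, so rows that repeat a pose let the fingers close. It gives the time, the measured TCP pose, the force and the opening at its end, in the units of the state.
- sense(): the state, without advancing time (a new reading comes with each control period).
- grab_frame(name): name is "scene" or "top" or "wrist"; returns (picture, depth): 420x560x3 uint8, blue, green, red; 420x560 float32, mm along the optical axis (not along the pixel's ray), 0 where there is no reading.
- camera_info(name): a dict with "vertical_fov" (degrees; the focal length in pixels is half the picture's height over the tangent of half this angle, whatever the lens; pixels are square), "cx", "cy" (the principal point, pixels), "D" ([k1, k2, p1, p2, k3] as OpenCV has them; the pictures are not rectified), "world_to_cam" (4x4, takes a point from world to camera coordinates). Camera axes: x right, y down, z forward; pixel columns grow to the right and rows downward; lengths in mm; the calibration is good to about 2 mm. A picture is of the moment at which its call begins: read the wrist's pose just before it. camera_info takes no time and is no camera call; for the wrist camera it gives the pose at the moment of the call.
- sign_off(): hands the job in, once; it reports no verdict.
The state is a dict: "clock": time; "qpos": joint angles; "qvel": joint speeds; "joint_efforts": joint torques, N m; "eef_pos": TCP position; "tcp_rot": TCP orientation; "contact_force": force on the tool from outside, world axes, zero at the start; "wrist_torque": the same for the moment, N m; "opening": opening from 0.0 (shut) to 1.0 (fully open).
Only numpy, scipy, OpenCV 4.12 (cv2) and the standard library are available. Lean on these libraries where they do the work, as an engineer would, in place of code of your own. Each camera call takes 0.05 s, during which the arm holds its last target.

TASK

On the grain mill, turn the adjuster barrel until the arm that carries its post points at the raised mark on the rim. Then hold the barrel there and turn the knurled lock ring clockwise (its ball-topped post towards the barrel's post) until it comes up against its stop, nipping it tight with a firm pinch of about 15 N, never over 28 N. Let go, leaving the barrel on its mark and the things around the mill where they are.

Things in the scene. Friction and masses are not known exactly. Their poses are not given: they have to be found in the camera images.
- mill: Grey countertop grain mill, fixed; origin under the adjuster's upright axis, at counter height; z up, x points away from the mark. Round housing 184 mm across, top at 100 mm; motor (top 102 mm) out to x = +190 mm, hopper (110 mm across, top 168 mm) at y = +165 mm. On the housing, on the axis: knurled steel lock ring (92 mm across, 102 to 122 mm high), in it the aluminium barrel (68 mm across, top 141 mm).
- axis (a point): A point on the upright axis about which barrel and lock ring turn, 158 mm high (a good height to push the posts). The barrel alone turns with 0.12 N m (2 N at its post) and stays where it is left; the lock ring turns on the barrel only with 0.4 N m (7 N at its post), so the two turn together unless the barrel is held. At its stop the ring becomes rigid.
- mark (a point): Where the middle of the barrel's post must be: 60 mm from the axis, at 158 mm height, straight above the line from the axis to the raised mark. The mark itself is a pointed steel block 20 x 14 mm, 71 to 91 mm from the axis, on the housing's rim, top at 114 mm.
- barrel_post (a point): The barrel's post: plain upright steel pin 12 mm in diameter, 60 mm from the axis, 133 to 175 mm high, on a flat arm (14 mm wide, 125 to 133 mm high) that sticks out of the barrel. Point on its middle line, 158 mm high. It starts 0.35 to 0.75 rad clockwise (from above) of the mark: turn the barrel anticlockwise.
- ring_post (a point): The lock ring's post: upright steel pin 12 mm in diameter, ball on top, 60 mm from the axis, 118 to 178 mm high, on an ear of the ring. Point on its middle line, 158 mm high. It stands anticlockwise of the barrel's post by 0.78 to 0.92 rad at the start (46 to 54 mm between middles), 0.42 rad (25 mm) when tight. Free air outside both posts: they can be pinched together between two fingers.
- lock (a joint): Angle of the lock ring relative to the barrel, rad: 0 = tight against its stop, negative = still to be turned (clockwise seen from above) by that much.
- jar_a_mid (a point): Glass jar with a metal lid, 72 mm across, 110 mm high, close to the mill; a bystander, point at its middle.
- jar_b_mid (a point): Second glass jar, 72 mm across, 110 mm high, in front of the mill; a bystander, point at its middle.
- jar_c_mid (a point): Small glass jar, 66 mm across, 90 mm high; a bystander, point at its middle.
- tin_mid (a point): Tin can, 74 mm across, 100 mm high; a bystander, point at its middle.
- bowl_mid (a point): White bowl, 120 mm across, 50 mm high; a bystander, point at its middle.
- scoop: Steel spoon, 190 mm long, lying flat; a bystander.
- carton_mid (a point): Cardboard carton 70 x 110 x 140 mm high; a bystander, point at its middle.

How it is judged:
By the outcome, as a careful person would: the job done as asked, in the order asked, and still so for the second after the job is handed in, with the robot touching nothing.
It also fails if it takes over 51 s, if anything falls off the work surface, if the arm or the gripper's body presses on something with over 40 N, if the wrist force passes 120 N, or if a joint passes its speed limit or range.

## Working session

There is one attempt and no reset: what is moved stays moved. The work goes in short steps, Python scripts to look and compute and a shell command to move; the robot and the scene stay as the last step left them, time stands still between calls to the robot, and variables do not carry over. Pictures are saved under pics/ and viewed, and the job is handed in when it is done.

```bash
ls; mkdir -p pics; python3 - <<'E'
from rig import *
import cv2,json
print(sense()); print(tcp_to_tips)
for n in ("scene","top","wrist"):
    p,d=grab_frame(n); cv2.imwrite(f"pics/{n}0.png",p)
    import numpy as np; np.save(f"pics/{n}0.npy",d)
    c=camera_info(n); print(n,c)
    import pickle; pickle.dump(c,open(f"pics/{n}0.pkl","wb"))
E
```

```text
pics
{'clock': 0.0, 'qpos': array([-1.18838432e+00,  3.53644909e-01,  1.63416371e+00, -1.13276897e-05,
        1.15518262e+00, -2.41062451e-03]), 'qvel': array([ 0.00017944,  0.00052673,  0.00039161, -0.00236462,  0.00127043,
        0.00034505]), 'joint_efforts': array([-1.21512123e-03, -6.05257559e+01, -3.42072701e+01,  1.67715348e-04,
        9.65323357e-03, -6.73904282e-06]), 'eef_pos': array([ 234.52245667, -579.06634714,  403.95087741]), 'tcp_rot': array([ 3.14158567e+00,  1.39860437e-03, -1.18596912e+00]), 'contact_force': array([-0.2500249 , -0.35435   , -0.23600218]), 'wrist_torque': array([-0.00023321, -0.01004234,  0.00272522]), 'opening': 1.0026193170139783}
173.4
scene {'vertical_fov': 56.817119682774695, 'cx': 279.0935318734735, 'cy': 213.0956244775573, 'D': array([-0.109343,  0.      ,  0.      ,  0.      ,  0.      ]), 'world_to_cam': array([[-5.75060979e-02,  9.98344870e-01, -7.54039462e-04,
         7.30998575e+01],
       [ 8.25082283e-01,  4.71006613e-02, -5.63045961e-01,
        -3.51997232e+02],
       [-5.62078531e-01, -3.30007207e-02, -8.26425240e-01,
        
[... 460 characters left out ...]

       [ 1.08887654e-01, -9.38608241e-03, -9.94009749e-01,
         1.18430493e+03],
       [ 0.00000000e+00,  0.00000000e+00,  0.00000000e+00,
         1.00000000e+00]])}
wrist {'vertical_fov': 59.55048242130151, 'cx': 282.236672869024, 'cy': 209.5873465214635, 'D': array([-0.00961617,  0.        ,  0.        ,  0.        ,  0.        ]), 'world_to_cam': array([[ 3.75357048e-01, -9.26878769e-01, -1.68349029e-03,
        -6.22838356e+02],
       [-8.77492335e-01, -3.55940882e-01,  3.21423850e-01,
        -4.16306377e+01],
       [-2.98520165e-01, -1.19171458e-01, -9.46933934e-01,
         3.79276522e+02],
       [ 0.00000000e+00,  0.00000000e+00,  0.00000000e+00,
         1.00000000e+00]])}
```

View pics/top0.png

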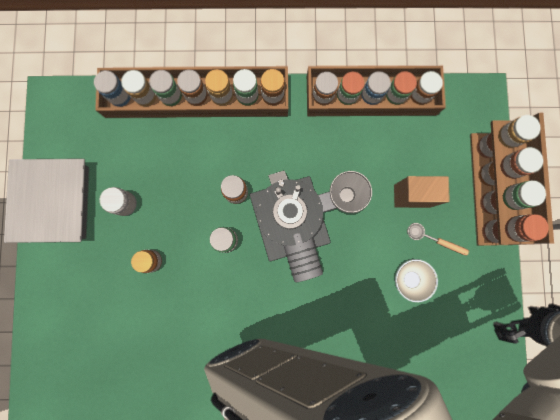

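View pics/scene0.png

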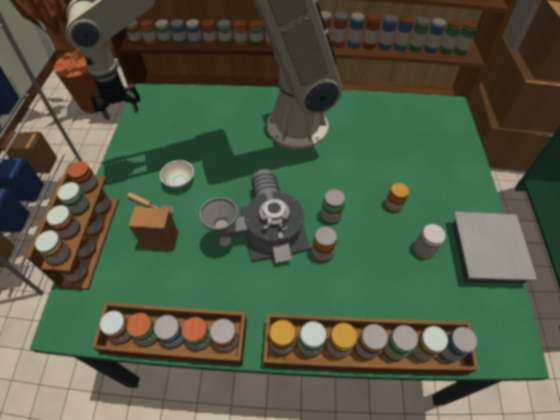

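```bash
python3 - <<'E'
import cv2
a=cv2.imread("pics/top0.png")
cv2.imwrite("pics/top0z.png",cv2.resize(a[100:280,180:420],None,fx=3.3,fy=3.3,interpolation=cv2.INTER_CUBIC))
E
```

```text
(no output)
```

View pics/top0z.png

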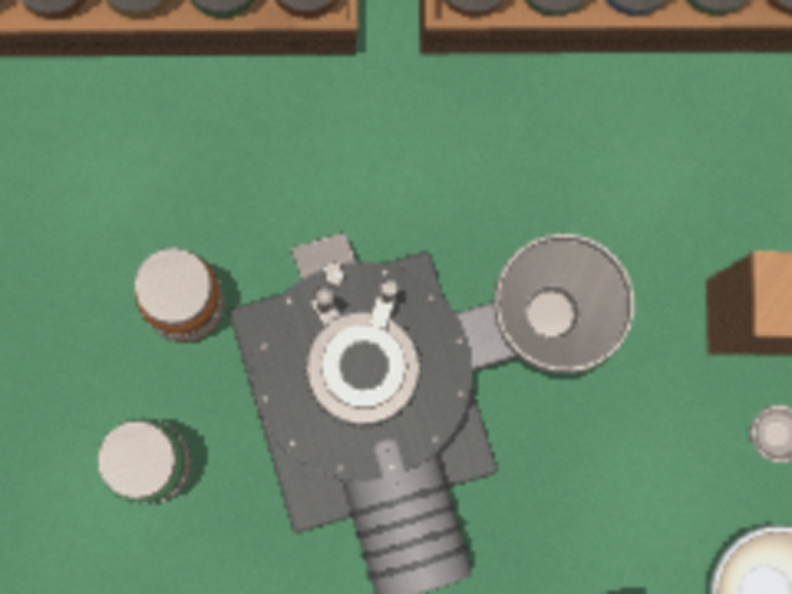

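The top view shows the mill at about (290,211), with the barrel's bright ring at zoom (363,366), the barrel post at (388,290), the ring post at (325,298) and the mark at (334,273). Next I'll turn those pixels into rough positions.

```bash
cat > h.py <<'E'
import numpy as np, cv2, pickle
def K(c,H=420):
    f=H/2/np.tan(np.radians(c["vertical_fov"])/2)
    return np.array([[f,0,c["cx"]],[0,f,c["cy"]],[0,0,1.]])
def ray(c,px):
    px=np.array(px,float).reshape(-1,1,2)
    n=cv2.undistortPoints(px,K(c),c["D"]).reshape(-1,2)
    M=c["world_to_cam"];R=M[:3,:3];o=-R.T@M[:3,3]
    d=np.c_[n,np.ones(len(n))]@R
    return o,d
def onz(c,px,z):
    o,d=ray(c,px); return o+d*((z-o[2])/d[:,2])[:,None]
def proj(c,P):
    M=c["world_to_cam"]
    r,_=cv2.Rodrigues(M[:3,:3])
    return cv2.projectPoints(np.array(P,float).reshape(-1,1,3),r,M[:3,3].copy(),K(c),c["D"])[0].reshape(-1,2)
E
python3 - <<'E'
from h import *
c=pickle.load(open("pics/top0.pkl","rb"))
z=lambda u,v:(180+(u+.5)/3.3-.5,100+(v+.5)/3.3-.5)
for n,p,h in [("axis",z(363,366),141),("mark",z(334,273),114),("ring",z(324,294),178),("bar",z(389,286),175),("motorend",z(425,585),60),("jara",z(173,286),110),("jarb",z(137,460),110)]:
    print(n,onz(c,p,h).round(1))
w=pickle.load(open("pics/wrist0.pkl","rb"))
M=w["world_to_cam"];print("wristcam",-M[:3,:3].T@M[:3,3],M[2,:3])
E
```

```text
axis [[502.9 -59.3 141. ]]
mark [[583.3 -37.1 114. ]]
ring [[555.8 -28.3 178. ]]
bar [[562.2 -79.3 175. ]]
motorend [[ 323.9 -112.4   60. ]]
jara [[574.2  96.6 110. ]]
jarb [[430.3 125.6 110. ]]
wristcam [ 310.47789141 -546.91475886  371.4823467 ] [-0.29852017 -0.11917146 -0.94693393]
```

```bash
python3 -m creep '100 -9 -12 0 4; 100 -18 -25 0 8; 100 -27 -37 0 12; 100 -36.6 -49.7 0 16.3; 100 -36.6 -49.7 0 16.3; 100 -36.6 -49.7 0 16.3; 100 -36.6 -49.7 0 16.3; 100 -36.6 -49.7 0 16.3; 100 -36.6 -49.7 0 16.3; 100 -36.6 -49.7 0 16.3; 100 -36.6 -49.7 0 16.3; 100 -36.6 -49.7 0 16.3; 100 -36.6 -49.7 0 16.3; 100 -36.6 -49.7 0 16.3; 100 -36.6 -49.7 0 16.3; 100 -36.6 -49.7 0 16.3; 100 -36.6 -49.7 0 16.3; 100 -36.6 -49.7 0 16.3' 20
python3 - <<'E'
from rig import *
import cv2,pickle
s=sense();print(s["clock"],s["eef_pos"],s["tcp_rot"],s["qpos"],s["contact_force"])
c=camera_info("wrist");p,d=grab_frame("wrist")
cv2.imwrite("pics/w1.png",p);pickle.dump(c,open("pics/w1.pkl","wb"))
p,d=grab_frame("top");cv2.imwrite("pics/t1.png",p)
E
```

```text
clock: 1.95
eef_pos: [557.4, -54.4, 404.7]
tcp_rot: [3.141, 0.001, -1.472]
contact_force: [0.2, 0.0, 1.0]
opening: 0.995
1.95 [557.40141632 -54.36542893 404.65212811] [ 3.14134562e+00  9.52608850e-04 -1.47201999e+00] [-1.00172076e-01  2.52688789e-01  1.77390312e+00  9.85408459e-04
  1.11543136e+00  1.37141423e+00] [0.18583348 0.01825836 1.00551128]
```

View pics/w1.png

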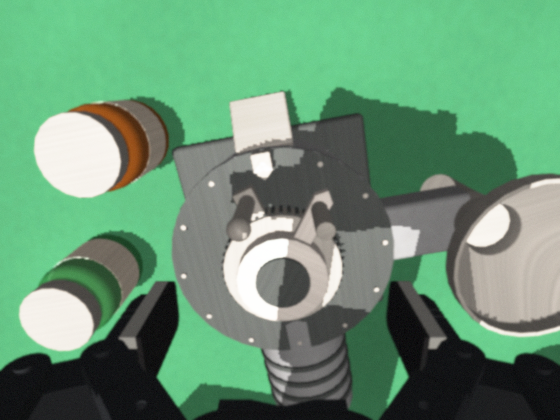

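The wrist view shows the mill clearly: barrel around (283,282), ring post ball at (238,230), barrel post top at (325,231), mark at (261,165). I'll zoom in for exact pixels.

```bash
python3 - <<'E'
import cv2
a=cv2.imread("pics/w1.png")
cv2.imwrite("pics/w1z.png",cv2.resize(a[135:345,160:400],None,fx=2.8,fy=2.8,interpolation=cv2.INTER_CUBIC))
E
```

```text
(no output)
```

View pics/w1z.png

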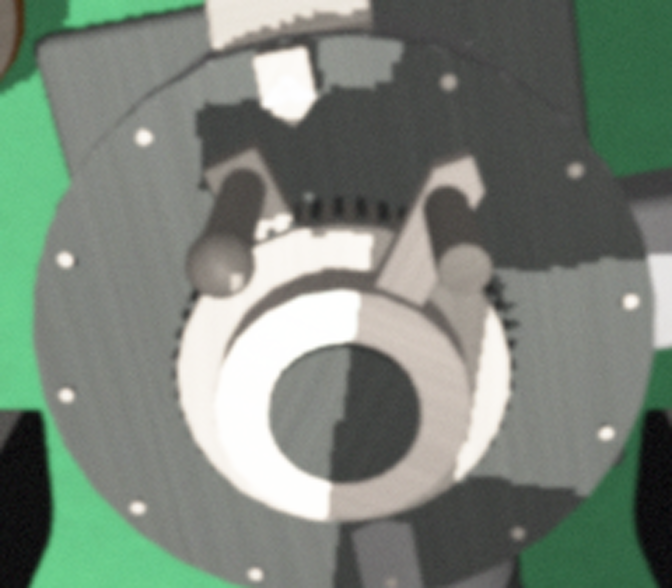

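```bash
python3 - <<'E'
from h import *
from scipy.optimize import least_squares
c=pickle.load(open("pics/w1.pkl","rb"))
z=lambda p:[(160+(u+.5)/2.8-.5,135+(v+.5)/2.8-.5) for u,v in p]
def circ(P):
    r=least_squares(lambda q:np.hypot(P[:,0]-q[0],P[:,1]-q[1])-q[2],[*P[:,:2].mean(0),40]).x;return r.round(1)
print("barrel",circ(onz(c,z([(216,405),(474,405),(345,520),(345,288),(255,325),(432,322),(258,492),(428,492)]),141)))
print("housing",circ(onz(c,z([(35,305),(653,300),(40,250),(70,190),(205,75),(330,37),(480,65),(585,140),(640,215)]),100)))
print("screws",circ(onz(c,z([(144,137),(65,259),(66,395),(138,508),(255,574),(449,82),(575,170),(630,301),(606,433),(518,533)]),101)))
m=onz(c,z([(254,57),(308,46),(317,97),(292,124),(262,108)]),114);print("mark",m.round(1))
print("bar",onz(c,z([(465,268)]),175),"ring",onz(c,z([(221,264)]),174))
from math import *
E
```

```text
barrel [507.3 -58.1  32.9]
housing [503.9 -58.8  91.2]
screws [504.6 -58.   83.8]
mark [[590.  -26.9 114. ]
 [594.1 -40.2 114. ]
 [581.3 -43.7 114. ]
 [573.6 -37.9 114. ]
 [577.1 -29.9 114. ]]
bar [[562.18173698 -77.63405409 175.        ]] ring [[557.66620874 -27.36841679 174.        ]]
```

Axis is at about (505,-58), mark direction 0.284 rad, barrel post at -0.324 and ring post at +0.529, so the barrel has to turn about 0.61 rad. I'll descend straddling both posts.

```bash
python3 -m creep '100 -0.14 -0.2 0 0; 100 -0.14 -0.2 3 0; 100 -0.14 -0.2 6 0; 100 -0.14 -0.2 8 0; 100 -0.14 -0.2 9.77 0; 100 -0.14 -0.2 9.77 0; 100 -0.14 -0.2 9.77 0' 20
python3 - <<'E'
from rig import *
import cv2,pickle
s=sense();print(s["clock"],s["eef_pos"],s["tcp_rot"],s["contact_force"],s["wrist_torque"])
c=camera_info("wrist");p,d=grab_frame("wrist")
cv2.imwrite("pics/w2.png",p);pickle.dump(c,open("pics/w2.pkl","wb"))
E
```

```text
clock: 2.75
eef_pos: [559.6, -52.3, 307.2]
tcp_rot: [3.141, 0.001, -1.472]
contact_force: [-0.6, 0.2, -0.1]
opening: 0.998
2.75 [559.60193947 -52.34274031 307.16472354] [ 3.14110569e+00  1.01760730e-03 -1.47153049e+00] [-0.57260187  0.24294121 -0.14282266] [0.00501073 0.03568719 0.0167536 ]
```

View pics/w2.png

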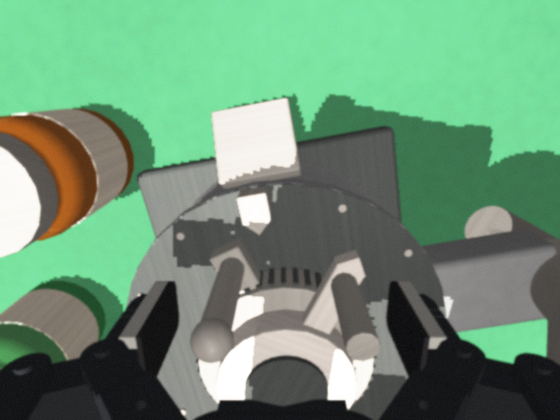

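```bash
cat >> h.py <<'E'
A=np.array([505.,-58.4]); TM=.284
def rows(pos,yaw,plan,dz=0):
    # plan: (open%,phi,rho)
    x=np.array([np.cos(yaw),np.sin(yaw)]);y=np.array([np.sin(yaw),-np.cos(yaw)])
    for o,ph,rho in plan:
        d=A+rho*np.array([np.cos(ph),np.sin(ph)])-pos[:2]
        r=-np.degrees((ph-np.pi/2-yaw+np.pi)%(2*np.pi)-np.pi)
        print(o,round(d@x/10,2),round(d@y/10,2),dz,round(r,1),end='; ')
    print()
E
python3 - <<'E'
from h import *
from rig import sense
s=sense()
rows(s["eef_pos"],s["tcp_rot"][2],[(80,p,54) for p in [.1025]*4+list(np.linspace(.1025,.745,15)[1:])+[.745]])
E
```

```text
80 0.04 0.12 0 -0.2; 80 0.04 0.12 0 -0.2; 80 0.04 0.12 0 -0.2; 80 0.04 0.12 0 -0.2; 80 -0.21 0.13 0 -2.8; 80 -0.46 0.14 0 -5.4; 80 -0.7 0.17 0 -8.1; 80 -0.95 0.21 0 -10.7; 80 -1.19 0.26 0 -13.3; 80 -1.43 0.33 0 -16.0; 80 -1.67 0.4 0 -18.6; 80 -1.9 0.49 0 -21.2; 80 -2.13 0.58 0 -23.9; 80 -2.35 0.69 0 -26.5; 80 -2.57 0.8 0 -29.1; 80 -2.78 0.93 0 -31.7; 80 -2.99 1.06 0 -34.4; 80 -3.19 1.21 0 -37.0; 80 -3.19 1.21 0 -37.0;
```

```bash
python3 -m creep '80 0 0.1 0 0; 80 0 0.1 0 0; 80 0 0.1 0 0; 80 0 0.1 0 0; 80 -0.2 0.1 0 -2.8; 80 -0.5 0.1 0 -5.4; 80 -0.7 0.2 0 -8.1' 20
python3 - <<'E'
from h import *
from rig import *
s=sense();print(s["contact_force"],s["wrist_torque"],s["clock"])
c=camera_info("wrist");p,d=grab_frame("wrist")
cv2.imwrite("pics/w3.png",p);pickle.dump(c,open("pics/w3.pkl","wb"))
s=sense()
rows(s["eef_pos"],s["tcp_rot"][2],[(80,p,54) for p in list(np.linspace(.245,.745,11)[1:])+[.745]])
E
```

```text
clock: 3.5
eef_pos: [557.4, -45.8, 308.0]
tcp_rot: [-3.14, -0.0, -1.328]
contact_force: [1.8, -2.9, -1.0]
opening: 0.794
[ 1.84616056 -2.90330574 -1.00969225] [-0.35709206 -0.24964601 -0.01501487] 3.5
80 -0.3 -0.01 0 -2.8; 80 -0.57 0.01 0 -5.7; 80 -0.83 0.05 0 -8.6; 80 -1.1 0.09 0 -11.4; 80 -1.36 0.15 0 -14.3; 80 -1.62 0.23 0 -17.2; 80 -1.88 0.31 0 -20.0; 80 -2.13 0.41 0 -22.9; 80 -2.38 0.52 0 -25.8; 80 -2.62 0.65 0 -28.6; 80 -2.62 0.65 0 -28.6;
```

View pics/w3.png

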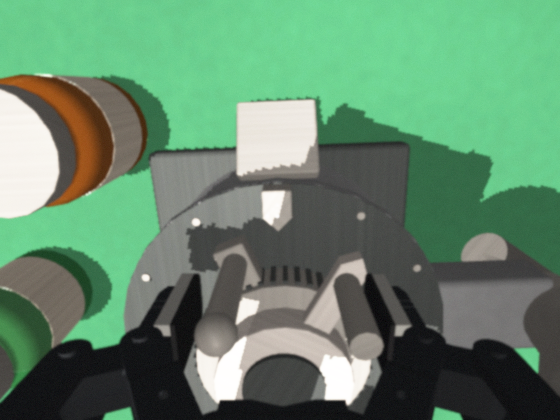

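The right finger is now against the barrel post at (365,320), with about 3 N of contact. Pushing on, the ring follows and its post stays clear of the left finger.

```bash
python3 -m creep '80 -0.3 0 0 -2.8; 80 -0.57 0 0 -5.7; 80 -0.83 0.05 0 -8.6; 80 -1.1 0.1 0 -11.4; 80 -1.36 0.15 0 -14.3; 80 -1.62 0.23 0 -17.2; 80 -1.88 0.31 0 -20; 80 -2.13 0.41 0 -22.9; 80 -2.38 0.52 0 -25.8; 80 -2.62 0.65 0 -28.6; 80 -2.62 0.65 0 -28.6' 20
python3 - <<'E'
from h import *
from rig import *
s=sense();print(s["contact_force"],s["wrist_torque"],s["clock"])
c=camera_info("wrist");p,d=grab_frame("wrist")
cv2.imwrite("pics/w4.png",cv2.resize(p[150:420,120:460],None,fx=2.2,fy=2.2,interpolation=cv2.INTER_CUBIC));pickle.dump(c,open("pics/w4.pkl","wb"))
s=sense()
p,d=grab_frame("top");cv2.imwrite("pics/t4.png",cv2.resize(p[150:270,220:380],None,fx=4,fy=4,interpolation=cv2.INTER_CUBIC))
E
```

```text
clock: 4.65
eef_pos: [544.6, -21.7, 308.1]
tcp_rot: [-3.14, -0.001, -0.826]
contact_force: [-0.1, -0.7, 0.7]
opening: 0.797
[-0.09745504 -0.74486812  0.66557422] [0.02143236 0.03991561 0.01623385] 4.65
```

View pics/w4.png

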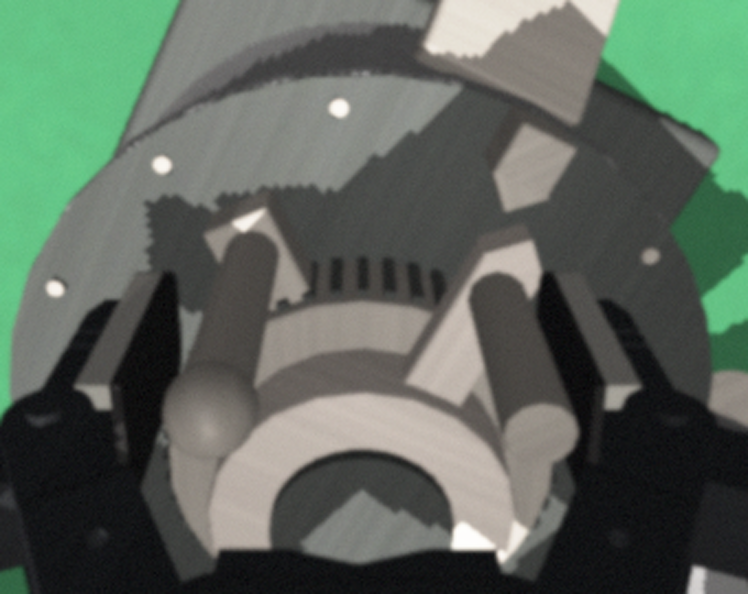

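View pics/t4.png

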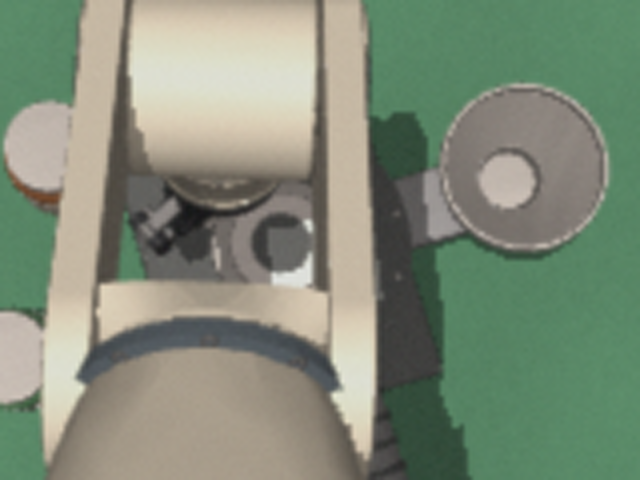

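```bash
python3 - <<'E'
from h import *
c=pickle.load(open("pics/w4.pkl","rb"))
z=lambda p:[(120+(u+.5)/2.2-.5,150+(v+.5)/2.2-.5) for u,v in p]
def rep(n,P):
    for q in P-np.r_[A,0]: print(n,q.round(1),"r",round(np.hypot(*q[:2]),1),"a",round(np.arctan2(q[1],q[0]),3))
rep("mark",onz(c,z([(523,124),(576,150),(555,200),(512,212),(494,176)]),114))
rep("bar",onz(c,z([(540,434)]),175)); rep("ring",onz(c,z([(210,410)]),174))
rep("screws",onz(c,z([(339,108),(162,165),(55,289),(651,256)]),101))
rep("armend mid",onz(c,z([(482,250),(540,272),(536,238),(480,235)]),133))
E
```

```text
mark [ 84.6  32.5 114. ] r 90.6 a 0.367
mark [ 88.2  19.9 114. ] r 90.4 a 0.222
mark [ 77.3  14.7 114. ] r 78.7 a 0.188
mark [ 69.   19.6 114. ] r 71.7 a 0.276
mark [ 72.2  28.5 114. ] r 77.6 a 0.376
bar [ 58.1  18.1 175. ] r 60.9 a 0.302
ring [ 27.  57. 174.] r 63.1 a 1.128
screws [ 57.8  60.9 101. ] r 83.9 a 0.811
screws [ 19.8  81.7 101. ] r 84.1 a 1.333
screws [-23.5  80.9 101. ] r 84.2 a 1.854
screws [ 81.2 -19.5 101. ] r 83.5 a -0.235
armend mid [ 62.9  26.8 133. ] r 68.4 a 0.402
armend mid [ 67.3  14.8 133. ] r 69.0 a 0.217
armend mid [ 71.9  20.9 133. ] r 74.9 a 0.282
armend mid [ 65.   29.4 133. ] r 71.3 a 0.424
```

```bash
python3 - <<'E'
from h import *
c=pickle.load(open("pics/w4.pkl","rb"))
z=lambda p:[(120+(u+.5)/2.2-.5,150+(v+.5)/2.2-.5) for u,v in p]
P=onz(c,z([(405,383),(484,254),(460,404),(480,362)]),133)[:,:2]-A
print(P.round(1))
for a,b in ((0,1),(2,3)):
    d=P[b]-P[a];print(np.arctan2(d[1],d[0]), "offset", (P[a][0]*d[1]-P[a][1]*d[0])/np.hypot(*d))
print(proj(c,[[*(A+60*np.array([np.cos(t),np.sin(t)])),175] for t in (.264,.284,.302)])*1, z([(540,434)]))
E
```

```text
[[30.5 16.6]
 [62.6 25.8]
 [34.5  4.4]
 [44.7  8.7]]
0.28113004990569634 offset -7.454897116735721
0.40079528848615126 offset 9.402943470943095
[[369.75968269 351.39035965]
 [366.67604225 350.05271068]
 [363.8612949  348.89081158]] [(365.18181818181813, 347.0)]
```

```bash
python3 - <<'E'
from h import *
from rig import *
s=sense();print(s["eef_pos"],s["tcp_rot"],s["opening"],s["clock"])
x0=s["eef_pos"][:2]-A;print("hand phi",np.arctan2(x0[1],x0[0]),np.hypot(*x0),s["tcp_rot"][2]+np.pi/2)
E
```

```text
[544.6481088  -21.73998189 308.02302158] [-3.14006471e+00 -8.06022854e-04 -8.27967442e-01] 0.8025697498079126 4.75
hand phi 0.7462599361153024 53.999346846799476 0.7428288843858262
```

Screw pattern and mark both give a mark direction of about 0.285. The barrel post measures about 0.29 to 0.30, so it is on the mark. Next I'll close in small steps, shifting the hand so the barrel finger stays where it is.

```bash
python3 - <<'E'
from h import *
from rig import *
s=sense()
pl=[]
for p in (78,76,74,72,70,68,66,64,62):
    g=p*.4; a=np.arcsin((g-6)/60); pl.append((p,.292+a,60*np.cos(a)-.3))
rows(s["eef_pos"],s["tcp_rot"][2],pl)
E
```

```text
78 0.11 -0.01 0 1.0; 76 0.19 -0.05 0 1.8; 74 0.27 -0.08 0 2.7; 72 0.36 -0.11 0 3.5; 70 0.44 -0.14 0 4.3; 68 0.52 -0.16 0 5.1; 66 0.6 -0.18 0 6.0; 64 0.68 -0.2 0 6.8; 62 0.77 -0.22 0 7.6;
```

```bash
python3 -m creep '78 0.08 0 0 0.8; 76 0.17 -0.05 0 1.7; 74 0.26 -0.08 0 2.6; 72 0.35 -0.11 0 3.5; 70 0.44 -0.14 0 4.3; 70 0.44 -0.14 0 4.3' 20
python3 - <<'E'
from h import *
from rig import *
s=sense();print(s["contact_force"],s["wrist_torque"],s["clock"])
c=camera_info("wrist");p,d=grab_frame("wrist")
cv2.imwrite("pics/w5.png",cv2.resize(p[150:420,120:460],None,fx=2.2,fy=2.2,interpolation=cv2.INTER_CUBIC));pickle.dump(c,open("pics/w5.pkl","wb"))
E
```

```text
clock: 5.35
eef_pos: [548.8, -24.1, 308.6]
tcp_rot: [-3.14, -0.001, -0.905]
contact_force: [-1.9, 0.7, 6.7]
opening: 0.704
[-1.93732037  0.6690772   6.71786361] [ 0.04262905  0.3702966  -0.11218708] 5.35
```

View pics/w5.png

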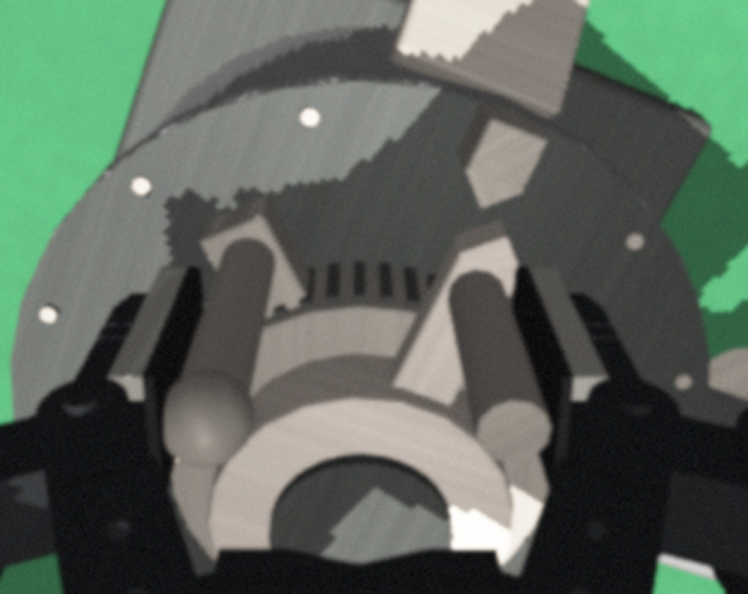

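```bash
cat >> h.py <<'E'
def rep(n,P):
    for q in P-np.r_[A,0]: print(n,q.round(1),"r",round(np.hypot(*q[:2]),1),"a",round(np.arctan2(q[1],q[0]),3))
E
python3 - <<'E'
from h import *
from rig import *
c=pickle.load(open("pics/w5.pkl","rb"))
z=lambda p:[(120+(u+.5)/2.2-.5,150+(v+.5)/2.2-.5) for u,v in p]
rep("mark",onz(c,z([(489,118),(547,142),(482,207)]),114))
rep("bar",onz(c,z([(513,430)]),175)); rep("ring",onz(c,z([(208,420)]),174))
P=onz(c,z([(393,386),(456,268)]),133)[:,:2]-A
d=P[1]-P[0];print(np.arctan2(d[1],d[0]), "offset", (P[0][0]*d[1]-P[0][1]*d[0])/np.hypot(*d))
s=sense()
pl=[]
for p in range(68,40,-2):
    g=p*.4; a=np.arcsin((g-6)/60); pl.append((p,.292+a,60*np.cos(a)-.3))
rows(s["eef_pos"],s["tcp_rot"][2],pl)
x0=s["eef_pos"][:2]-A;print("hand phi",np.arctan2(x0[1],x0[0]),np.hypot(*x0),s["tcp_rot"][2]+np.pi/2)
E
```

```text
mark [ 84.7  32.9 114. ] r 90.9 a 0.371
mark [ 88.3  19.7 114. ] r 90.5 a 0.219
mark [ 68.4  20.7 114. ] r 71.4 a 0.294
bar [ 58.5  17.6 175. ] r 61.1 a 0.293
ring [ 30.7  54.6 174. ] r 62.7 a 1.058
0.25358027691816654 offset -8.008109356316327
68 0.06 -0.02 0 0.7; 66 0.14 -0.04 0 1.6; 64 0.22 -0.07 0 2.4; 62 0.31 -0.09 0 3.2; 60 0.39 -0.11 0 4.0; 58 0.47 -0.13 0 4.8; 56 0.55 -0.15 0 5.6; 54 0.63 -0.16 0 6.4; 52 0.71 -0.17 0 7.2; 50 0.79 -0.18 0 7.9; 48 0.87 -0.19 0 8.7; 46 0.96 -0.19 0 9.5; 44 1.04 -0.2 0 10.3; 42 1.12 -0.2 0 11.1; 
hand phi 0.6645996434965611 55.667636946115174 0.6661677117782365
```

```bash
python3 -m creep '68 0.07 -0.02 -0.04 0.8; 66 0.15 -0.04 -0.08 1.6; 64 0.23 -0.07 -0.12 2.4; 62 0.31 -0.09 -0.16 3.2; 60 0.39 -0.11 -0.2 4; 58 0.47 -0.13 -0.24 4.8; 58 0.47 -0.13 -0.24 4.8' 20
python3 - <<'E'
from h import *
from rig import *
s=sense();print(s["contact_force"],s["wrist_torque"],s["clock"])
c=camera_info("wrist");p,d=grab_frame("wrist")
cv2.imwrite("pics/w6.png",cv2.resize(p[150:420,120:460],None,fx=2.2,fy=2.2,interpolation=cv2.INTER_CUBIC));pickle.dump(c,open("pics/w6.pkl","wb"))
E
```

```text
clock: 6.1
eef_pos: [553.3, -26.7, 310.8]
tcp_rot: [-3.138, -0.001, -0.99]
contact_force: [5.2, 5.0, -4.6]
opening: 0.583
[ 5.16833482  4.99180668 -4.61408194] [ 0.62868828 -0.82893609 -0.05257784] 6.1
```

View pics/w6.png

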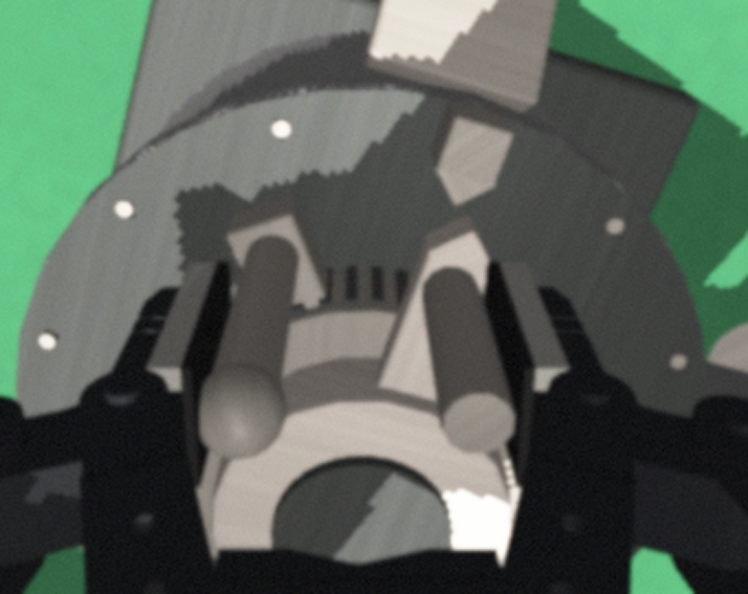

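```bash
python3 - <<'E'
from h import *
from rig import *
c=pickle.load(open("pics/w6.pkl","rb"))
z=lambda p:[(120+(u+.5)/2.2-.5,150+(v+.5)/2.2-.5) for u,v in p]
rep("mark",onz(c,z([(457,109),(513,132),(457,205)]),114))
rep("bar",onz(c,z([(479,423)]),175)); rep("ring",onz(c,z([(241,412)]),174))
rep("screws",onz(c,z([(281,129),(124,209),(47,341),(615,226)]),101))
s=sense()
pl=[]
for p in range(56,34,-2):
    g=p*.4; a=np.arcsin((g-6)/60); pl.append((p,.292+a,60*np.cos(a)-.3))
rows(s["eef_pos"],s["tcp_rot"][2],pl)
x0=s["eef_pos"][:2]-A;print("hand phi",np.arctan2(x0[1],x0[0]),np.hypot(*x0),s["tcp_rot"][2]+np.pi/2)
E
```

```text
mark [ 86.5  33.2 114. ] r 92.7 a 0.366
mark [ 88.9  20.1 114. ] r 91.2 a 0.222
mark [ 68.4  20.2 114. ] r 71.4 a 0.288
bar [ 58.5  17.7 175. ] r 61.1 a 0.294
ring [ 39.4  49.1 174. ] r 62.9 a 0.894
screws [ 57.8  60.8 101. ] r 83.9 a 0.811
screws [ 19.9  81.7 101. ] r 84.1 a 1.331
screws [-23.3  80.9 101. ] r 84.2 a 1.852
screws [ 81.1 -19.5 101. ] r 83.4 a -0.236
56 0.08 0.04 0 0.7; 54 0.16 0.02 0 1.5; 52 0.24 -0.0 0 2.3; 50 0.32 -0.02 0 3.1; 48 0.4 -0.03 0 3.9; 46 0.48 -0.04 0 4.7; 44 0.56 -0.05 0 5.4; 42 0.64 -0.06 0 6.2; 40 0.72 -0.06 0 7.0; 38 0.8 -0.07 0 7.8; 36 0.88 -0.07 0 8.5; 
hand phi 0.5822021244014524 57.782436899844896 0.5813386249871997
```

```bash
python3 -m creep '56 0.08 0.02 0 0.8; 54 0.16 0.02 -0.02 1.6; 52 0.24 0 -0.04 2.4; 50 0.32 -0.02 -0.06 3.1; 48 0.4 -0.03 -0.08 3.9; 47 0.44 -0.03 -0.09 4.3; 47 0.44 -0.03 -0.09 4.3' 20
python3 - <<'E'
from h import *
from rig import *
s=sense();print(s["contact_force"],s["wrist_torque"],s["clock"])
c=camera_info("wrist");p,d=grab_frame("wrist")
cv2.imwrite("pics/w7.png",cv2.resize(p[150:420,120:460],None,fx=2.2,fy=2.2,interpolation=cv2.INTER_CUBIC));pickle.dump(c,open("pics/w7.pkl","wb"))
E
```

```text
clock: 6.85
eef_pos: [556.8, -29.8, 312.1]
tcp_rot: [-3.136, -0.001, -1.066]
contact_force: [5.6, 5.6, 0.0]
opening: 0.468
[5.62843727 5.62863011 0.00605294] [ 0.89850377 -0.79745522 -0.08039921] 6.85
```

View pics/w7.png

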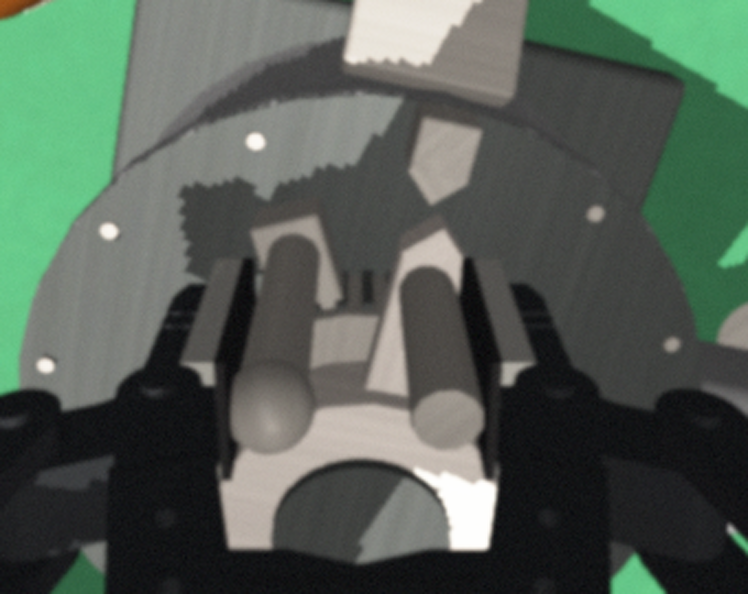

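```bash
python3 - <<'E'
from h import *
from rig import *
c=pickle.load(open("pics/w7.pkl","rb"))
z=lambda p:[(120+(u+.5)/2.2-.5,150+(v+.5)/2.2-.5) for u,v in p]
rep("mark",onz(c,z([(424,117),(482,131),(432,206)]),114))
rep("bar",onz(c,z([(449,419)]),175)); rep("ring",onz(c,z([(272,407)]),174))
s=sense()
pl=[]
for p in range(46,34,-2):
    g=p*.4; a=np.arcsin((g-6)/60); pl.append((p,.292+a,60*np.cos(a)-.3))
rows(s["eef_pos"],s["tcp_rot"][2],pl)
x0=s["eef_pos"][:2]-A;print("hand phi",np.arctan2(x0[1],x0[0]),np.hypot(*x0),s["tcp_rot"][2]+np.pi/2)
E
```

```text
mark [ 85.2  32.1 114. ] r 91.0 a 0.361
mark [ 88.5  19.5 114. ] r 90.6 a 0.217
mark [ 68.1  20.  114. ] r 70.9 a 0.286
bar [ 58.7  17.6 175. ] r 61.3 a 0.291
ring [ 46.7  42.5 174. ] r 63.1 a 0.739
46 0.02 0.08 0 0.3; 44 0.1 0.06 0 1.1; 42 0.18 0.05 0 1.8; 40 0.26 0.04 0 2.6; 38 0.34 0.03 0 3.4; 36 0.43 0.02 0 4.2; 
hand phi 0.5044296962406492 59.15992363549578 0.5050163213150798
```

```bash
python3 -m creep '46 0.04 0.02 0 0.4; 45 0.07 0.02 -0.01 0.8; 44 0.08 0.02 -0.01 0.9; 43 0.08 0.02 -0.01 0.9; 42 0.08 0.02 -0.01 0.9; 41 0.08 0.02 -0.01 0.9' 20
python3 - <<'E'
from h import *
from rig import *
s=sense();print(s["contact_force"],s["wrist_torque"],s["clock"],s["opening"])
E
```

```text
clock: 7.5
eef_pos: [557.6, -30.7, 312.6]
tcp_rot: [-3.134, -0.002, -1.082]
contact_force: [4.2, 2.4, 1.3]
opening: 0.424
[4.1805898  2.35844391 1.25616539] [ 0.44539418 -0.60805751 -0.07245678] 7.5 0.4242241303453362
```

```bash
python3 -m creep '39 0 0 0 0; 37 0 0 0 0; 37 0 0 0 0; 37 0 0 0 0; 37 0 0 0 0' 20
python3 - <<'E'
from h import *
from rig import *
s=sense();print(s["contact_force"],s["wrist_torque"],s["clock"],s["opening"])
c=camera_info("wrist");p,d=grab_frame("wrist")
cv2.imwrite("pics/w8.png",cv2.resize(p[150:420,120:460],None,fx=2.2,fy=2.2,interpolation=cv2.INTER_CUBIC));pickle.dump(c,open("pics/w8.pkl","wb"))
E
```

```text
clock: 8.0
eef_pos: [557.6, -30.7, 312.6]
tcp_rot: [-3.134, -0.002, -1.082]
contact_force: [2.7, 1.4, 1.1]
opening: 0.425
[2.6682928  1.39638177 1.07547887] [ 0.52621937 -0.33092117 -0.05099218] 8.0 0.4249945962030676
```

View pics/w8.png

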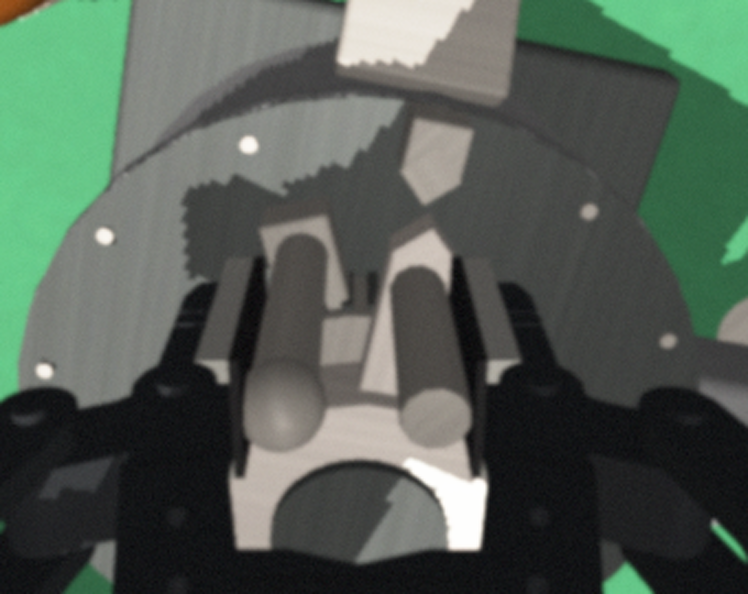

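```bash
python3 - <<'E'
from h import *
c=pickle.load(open("pics/w8.pkl","rb"))
z=lambda p:[(120+(u+.5)/2.2-.5,150+(v+.5)/2.2-.5) for u,v in p]
rep("mark",onz(c,z([(414,117),(473,128),(425,206)]),114))
rep("bar",onz(c,z([(435,418)]),175)); rep("ring",onz(c,z([(284,405)]),174))
rep("screws",onz(c,z([(249,145),(104,236),(44,371),(589,212)]),101))
P=onz(c,z([(360,386),(391,272)]),133)[:,:2]-A
d=P[1]-P[0];print(P,np.arctan2(d[1],d[0]))
# wrist-direct comparison: arm tip corner
rep("armtip",onz(c,z([(432,229)]),133))
E
```

```text
mark [ 85.2  32.4 114. ] r 91.2 a 0.364
mark [ 89.1  19.9 114. ] r 91.3 a 0.22
mark [ 68.2  20.  114. ] r 71.1 a 0.286
bar [ 58.4  18.3 175. ] r 61.2 a 0.304
ring [ 48.8  40.  174. ] r 63.1 a 0.687
screws [ 57.9  60.6 101. ] r 83.8 a 0.809
screws [ 19.9  81.8 101. ] r 84.2 a 1.332
screws [-23.4  80.9 101. ] r 84.2 a 1.853
screws [ 81.  -19.6 101. ] r 83.3 a -0.238
[[31.4576044  17.08827737]
 [58.64536803 24.39214606]] 0.2624488814574451
armtip [ 71.   21.8 133. ] r 74.2 a 0.298
```

The fingers stopped at 42.5% against a 37% target, so the ring is at its stop. The barrel is within about 0.02 rad of the mark. I'll release, rise and look from a different viewpoint.

```bash
python3 -m creep '46 0 0 0 0; 50 0 0 0 0; 60 0 0 0 0; 80 0 0 0 0; 100 0 0 0 0; 100 0 0 0 0; 100 0 0 -3 0; 100 0 0 -6 0; 100 0 -1 -9 0; 100 0 -1 -12 0; 100 0 -1 -12 0; 100 0 -1 -12 0' 20
python3 - <<'E'
from h import *
from rig import *
s=sense();print(s["contact_force"],s["clock"],s["opening"],s["eef_pos"])
c=camera_info("wrist");p,d=grab_frame("wrist")
cv2.imwrite("pics/w9f.png",p)
cv2.imwrite("pics/w9.png",cv2.resize(p[135:345,160:400],None,fx=2.8,fy=2.8,interpolation=cv2.INTER_CUBIC));pickle.dump(c,open("pics/w9.pkl","wb"))
E
```

```text
clock: 9.25
eef_pos: [565.5, -26.3, 433.1]
tcp_rot: [-3.133, -0.002, -1.082]
contact_force: [-0.5, 0.1, -1.2]
opening: 1.001
[-0.5215945   0.09974747 -1.19949612] 9.25 1.0011326027693495 [565.48300551 -26.30508476 433.10835056]
```

View pics/w9.png

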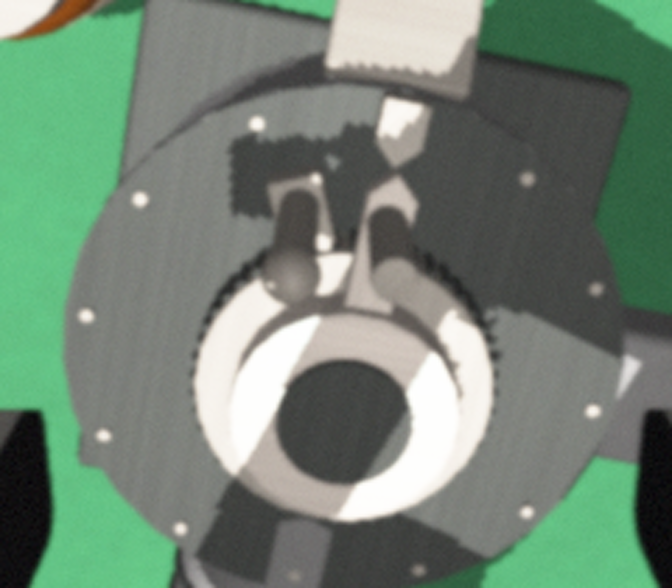

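```bash
python3 - <<'E'
import cv2
p=cv2.imread("pics/w9f.png")
cv2.imwrite("pics/w9z.png",cv2.resize(p[160:260,240:340],None,fx=6,fy=6,interpolation=cv2.INTER_CUBIC))
E
```

```text
(no output)
```

View pics/w9z.png

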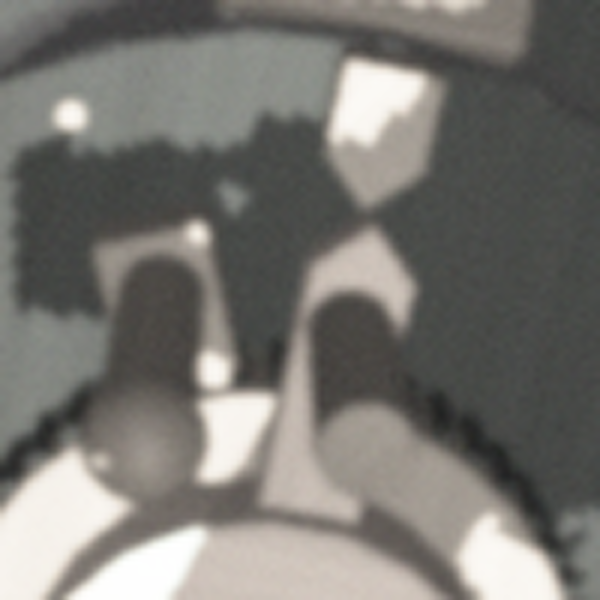

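```bash
python3 - <<'E'
from h import *
c=pickle.load(open("pics/w9.pkl","rb"))
z=lambda p:[(240+(u+.5)/6-.5,160+(v+.5)/6-.5) for u,v in p]
z2=lambda p:[(160+(u+.5)/2.8-.5,135+(v+.5)/2.8-.5) for u,v in p]
rep("mark",onz(c,z([(345,58),(446,80),(430,168),(365,208),(328,150)]),114))
rep("arm tip,L,R,bL,bR",onz(c,z([(370,226),(308,266),(416,288),(258,506),(360,520)]),133))
rep("bar",onz(c,z([(366,447)]),175))
rep("screws",onz(c,z2([(257,124),(140,200),(86,316),(103,436),(180,528),(527,179),(596,289),(593,411),(527,513)]),101))
M=c["world_to_cam"];print(-M[:3,:3].T@M[:3,3])
E
```

```text
mark [ 85.   32.7 114. ] r 91.1 a 0.367
mark [ 88.7  19.4 114. ] r 90.8 a 0.215
mark [ 77.2  15.3 114. ] r 78.7 a 0.196
mark [ 68.2  20.4 114. ] r 71.2 a 0.29
mark [ 72.9  28.7 114. ] r 78.4 a 0.374
arm tip,L,R,bL,bR [ 70.7  22.1 133. ] r 74.1 a 0.303
arm tip,L,R,bL,bR [ 62.3  26.5 133. ] r 67.7 a 0.402
arm tip,L,R,bL,bR [ 66.2  12.9 133. ] r 67.5 a 0.192
arm tip,L,R,bL,bR [ 30.   16.5 133. ] r 34.2 a 0.503
arm tip,L,R,bL,bR [ 34.5   3.6 133. ] r 34.7 a 0.104
bar [ 58.  18. 175.] r 60.7 a 0.301
screws [ 57.7  60.7 101. ] r 83.7 a 0.811
screws [ 19.5  81.7 101. ] r 84.0 a 1.337
screws [-24.   80.8 101. ] r 84.3 a 1.859
screws [-61.3  58.5 101. ] r 84.7 a 2.379
screws [-81.8  20.7 101. ] r 84.4 a 2.894
screws [ 80.9 -19.6 101. ] r 83.2 a -0.238
screws [ 60.1 -57.7 101. ] r 83.3 a -0.765
screws [ 22.8 -80.2 101. ] r 83.4 a -1.293
screws [-20.9 -81.3 101. ] r 84.0 a -1.822
[638.05927691  13.72946766 401.16113573]
```

```bash
python3 - <<'E'
from h import *
c=pickle.load(open("pics/w9.pkl","rb"))
z=lambda p:[(240+(u+.5)/6-.5,160+(v+.5)/6-.5) for u,v in p]
B=onz(c,z([(366,447)]),175)
for h in (170,174,178,182):
    q=onz(c,z([(145,443)]),h); rep(f"ring{h}",q); print(np.hypot(*(q-B)[0,:2]))
E
python3 - <<'E'
from rig import *
import cv2,numpy as np
p,d=grab_frame("wrist")
f=420/2/np.tan(np.radians(59.55)/2)
for n,u,v in(("ball",240+145/6,160+443/6),("post",240+366/6,160+447/6)):
    print(n,d[int(v)-1:int(v)+2,int(u)-1:int(u)+2].mean())
c=camera_info("wrist");M=c["world_to_cam"]
from h import ray
for n,u,v in(("ball",240+145/6,160+443/6),("post",240+366/6,160+447/6)):
    o,r=ray(c,[(u,v)]);print(o+r[0]*d[int(round(v)),int(round(u))])
E
```

```text
ring170 [ 45.   39.1 170. ] r 59.6 a 0.715
24.73913052547851
ring174 [ 46.6  39.7 174. ] r 61.2 a 0.706
24.482266084607108
ring178 [ 48.1  40.2 178. ] r 62.7 a 0.697
24.331697280979974
ring182 [ 49.6  40.8 182. ] r 64.2 a 0.688
24.28940095934642
ball 241.552
post 244.30737
[550.87566861 -18.85015023 174.17769499]
[561.21861587 -41.06930615 172.18273686]
```

```bash
python3 -m creep '100 0 0 -2 0; 100 0 0 -2 0; 100 0 0 -2 0'; python3 - <<'E'
from rig import *
import cv2
p,d=grab_frame("scene");cv2.imwrite("pics/s10.png",p)
print(sense()["contact_force"])
E
```

```text
clock: 9.65
eef_pos: [564.8, -26.4, 450.5]
tcp_rot: [-3.136, -0.0, -1.082]
contact_force: [-0.6, 0.5, -1.1]
opening: 1.001
[-0.08518446  0.91982738 -0.41660734]
```

View pics/s10.png

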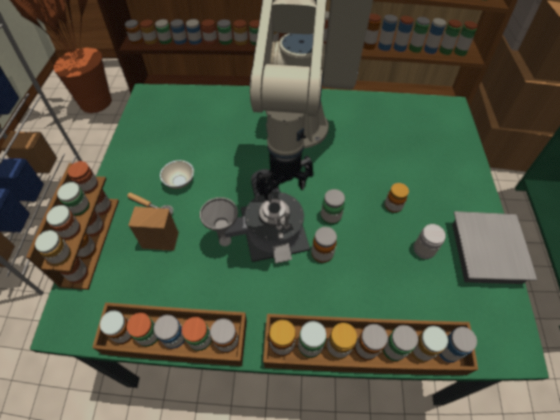

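The scene view shows the jars at (333,205) and (325,243), the carton at (154,227), and the bowl and scoop, all where they started. The gripper is clear above the mill, so I'm handing in.

```bash
python3 -c "
from rig import *
print(sign_off())"
```

```text
the job is handed in; nothing more can be done
None
```

I turned the barrel anticlockwise about 0.6 rad onto the mark and locked the ring against its stop, then let go and handed in at about 9.7 s. While the fingers closed, I shifted the hand so one finger held the barrel post in place.

- **Lock ring:** the fingers stopped dead at 42.5% open with a 37% target. After release the posts measured about 24.5 mm apart, against 25 mm when tight.
- **Pinch force:** I used 20 N, the gripper's lowest setting. That is above the 15 N you asked for and below the 28 N limit. I did not measure the pinch itself.
- **Barrel on its mark:** after release the wrist view put the post at 0.301 rad and the arm at 0.297–0.304, against about 0.288 for the mark. That leaves it roughly 0.01 rad (0.7 mm) past the mark. I left it there because that is close to what the camera can resolve.
- **Surroundings:** in the last scene picture the bystanders look unmoved by eye, and the gripper is clear of the mill. The wrist force readings I took stayed under 10 N.

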